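Square a photo panel on the flatbed scanner and shut the lid

ROBOT

A 7-joint arm with a two-finger parallel gripper is mounted at the origin on the work surface. World frame = base frame: x ahead of the robot, y to its left, z up, the work surface at z = 0. Lengths are in m, angles in rad, forces in N, time in s.
With the tool pointing down it reaches from about 0.425 to 0.875 m from the base axis. Payload 4.7 kg.
Tool frame: the origin (TCP) lies midway between the tips of the shut fingers; the grasp point (between the pads) lies 19 mm behind it; z points along the fingers, y is the line along which they close (so a half turn about z gives the same grasp; the last joint's range is limited). The gripper opens to 87 mm and grips with 3 to 60 N. Pads are 19 mm wide; open, the fingers measure 117 mm over their backs; the gripper's body (75 mm by 190 mm) begins 51 mm behind the grasp point.
Start: joints at [-1.114, 0.321, -0.07, 1.45, 0.023, 1.371, -0.057], TCP at [0.279, 0.587, 0.223] pointing down, gripper open.
Joint ranges: [-2.86, 2.86], [-0.3, 2.09], [-1.38, 1.24], [0.06, 2.45], [-1.56, 4.7], [0.09, 2.05], [-2.69, 2.69]. Speed limits (rad/s): [2.57, 2.57, 3.14, 3.14, 3.14, 3.14, 3.14].

INTERFACE

Orientations are given as a unit quaternion [x, y, z, w].
In Python, from station import status, vision, job gives the robot as it stands. The module is installed in compiled form; this text tells all that it offers.
- The arm moves only by the shell command python3 -m crank 'ROWS' [OPENING] [FORCE]. ROWS is JSON, one flat list of numbers, 6 for each row, row after row: the shift along the tool's x, y, z in cm, then the turn, a rotation vector about the tool's x, y, z in degrees. A call has 1 to 20 rows; each row is the pose to reach, as a shift and turn from the pose commanded when the call began, along the tool's axes at that moment; what a row does not reach only later rows make up. A row lasts 1/8 s, in which the tool goes at most 62.5 mm and 10.7 degrees, less where a joint would pass 70% of its speed; a pose out of reach is approached as far as the arm can. A call with a gripper value outside its range is refused whole. OPENING is the opening, from 0 (shut) to 1 (fully open), set as the call begins (- or left out, the last holds). The fingers move at their own pace and stop on an object; FORCE is the grip in N (left out, the last holds). Time passes only in rows, so rows that repeat a pose let the fingers close. It gives the time, the measured TCP pose, the force, the opening and the grip force at its end, in the units of the state.
- status.get_state(): the state, without advancing time (a new reading comes with each control period).
- vision.grab_frame(name): name is "scene" or "top"; returns the picture (400x640x3 uint8, blue, green, red); there is no depth.
- vision.calibration(name): a dict with "intrinsics" (3x3 intrinsics, pixels), "world_from_camera" (4x4, takes a point from camera to world coordinates). Camera axes: x right, y down, z forward; pixel columns grow to the right and rows downward; lengths in m; the calibration is good to about 2 mm. A picture is of the moment at which its call begins. calibration takes no time and is no camera call.
- job.hand_in(): hands the job in; it is judged then, once.
The state is a dict: "time": time; "joint_positions": joint angles; "joint_velocities": joint speeds; "tau": joint torques, N m; "tool_pos": TCP position; "ee_rot": TCP orientation; "ft_force": force on the tool from outside, world axes, zero at the start; "wrist_torque": the same for the moment, N m; "opening": finger opening in m; "grasp_force": force on a finger pad.
Only numpy, scipy, OpenCV 4.12 (cv2) and the standard library are available. Lean on these libraries where they do the work, as an engineer would, in place of code of your own. Each camera call takes 0.05 s, during which the arm holds its last target. There are 200 camera calls.

TASK

The small photo panel lies askew, face down, on the glass of the open flatbed scanner. Using only touches and pushes, nudge it along the glass, without lifting it, into the scanner's zero corner, where the two raised scale strips meet, so that its long side is snug along the long strip and its short side snug against the short strip. Then push the lid gently all the way shut over it, leaving everything else on the desk where it stands.

Things in the scene. Friction and masses are not known exactly. Their poses are not given: they have to be found in the camera images.
- scanner: Flatbed scanner, grey and white, fixed; 400 mm long (its x, away from the robot), 310 mm wide (its y: -145 at the hinge side to +165 mm at the control panel), 60 mm high. Origin on the desk under the middle of the lid area, z up. The glass (x -147 to +150, y -105 to +111 mm) is flush with the white deck, 60 mm above the desk; the deck is flat on the near and panel sides.
- scanner_corner (a point): Zero corner at glass height, where the inner edges of two grey scale strips meet (a black dot marks it); in the scanner's frame x = +150, y = -105, z = +60 mm. The strips are 12 mm wide and stand 4 mm above the glass: the long one runs along the hinge side (edge at y = -105), the short one across the far end (edge at x = +150).
- scanner_lid (a joint): Lid angle in rad: 0 shut, about 1.57 upright, stop at 1.90. Hinge line along the scanner's x at the -y side. The hinge is stiff: the lid stays at any angle where it is left and takes at most about 3.5 N at its free edge to swing. It starts upright or leaning a little back.
- lid_hinge (a point): Middle of the lid's hinge line; in the scanner's frame x = 0, y = -132, z = +60 mm.
- lid_edge (a point): Middle of the lid's free edge, on its outer (top) face. The lid is a grey shallow tray, 380 mm along the hinge, reaching 257 mm from the hinge line; its outer face lies 20 mm off the hinge plane, and the hollow underneath clears panel and strips. When shut this point is at x = 0, y = +125, z = +80 mm in the scanner's frame.
- photo_panel: Photo mounted on a wooden board, lying face down: brown wooden back with a small steel hanger plate, 148 x 100 x 8 mm (its x, y, z), about 90 g, slides freely. Origin at the centre of its underside. It starts with its long side within about 25 degrees of the scanner's length. In the corner its origin is at x = +76, y = -55, z = +60 mm in the scanner's frame.
- glue_stick: White glue stick standing upright, 28 mm across, 92 mm high, beside the control panel; origin at its foot. Leave alone.
- loupe: Black photo magnifier standing beside the control panel, 52 mm across, 46 mm high; origin at its foot. Leave alone.
- eraser: White eraser in a cardboard sleeve, 50 x 22 x 12 mm, beside the control panel; origin under its centre. Leave alone.
- stapler: Grey stapler, 135 x 34 x 50 mm, on the desk behind the hinge side; origin under its centre. Leave alone.
- highlighter: Flat highlighter pen, 100 x 20 x 15 mm, on the desk behind the hinge side; origin under its centre. Leave alone.
- mug: White mug, 80 mm across, 92 mm high, to the right, beyond the stapler; origin at its foot. Leave alone.
- tape_dispenser: Black tape dispenser, 150 x 56 x 83 mm, to the left; origin under its centre. Leave alone.
- mouse: Black computer mouse, 105 x 60 x 33 mm, to the left; origin under its centre. Leave alone.

How it is judged:
On the way, in this order (a step that is already met when the one before it is completed fails the run):
1. with the lid still standing open, the panel lies square in the zero corner (x of photo_panel in the frame of scanner between 0.073 and 0.079 m and y of photo_panel in the frame of scanner between -0.058 and -0.052 m and z of photo_panel in the frame of scanner below 0.063 m and angle between the x axis of photo_panel and the x axis of scanner, either way round below 0.04 rad and value of joint scanner_lid above 1 rad), for 0.2 s.
2. the lid is pushed shut (value of joint scanner_lid below 0.03 rad), for 0.2 s.
At the end, for the whole second after the job is handed in: The panel lies flat on the glass, its centre within 3 mm of where it is snug in the corner along each strip, its long side within 0.04 rad of the scanner's length; the lid is shut (under 0.03 rad); the panel is at rest (x of photo_panel in the frame of scanner between 0.073 and 0.079 m and y of photo_panel in the frame of scanner between -0.058 and -0.052 m and z of photo_panel in the frame of scanner below 0.063 m and angle between the x axis of photo_panel and the x axis of scanner, either way round below 0.04 rad and value of joint scanner_lid below 0.03 rad and linear speed of photo_panel below 0.01 m/s); the robot touches nothing.
It fails at once if the panel is lifted or tipped off the glass (z of photo_panel in the frame of scanner above 0.072 m or angle between photo_panel's own z axis and vertical above 0.2 rad).
It fails at once if the lid is slammed (swings shut faster than 2.5 rad/s) (velocity of joint scanner_lid below -2.5 rad/s).
It fails at once if something else on the desk is moved more than 20 mm (distance of any of glue_stick, loupe, eraser, stapler, highlighter, mug, tape_dispenser, mouse from where it was at the start of the episode above 0.02 m).
It also fails if it takes over 72 s, if anything falls off the work surface, if the arm or the gripper's body presses on something with over 40 N, if the wrist force passes 120 N, or if a joint passes its speed limit or range.

## Working session

There is one attempt and no reset: what is moved stays moved. The work goes in short steps, Python scripts to look and compute and a shell command to move; the robot and the scene stay as the last step left them, time stands still between calls to the robot, and variables do not carry over. Pictures are saved under pics/ and viewed, at most 10 in all, crops included, and the job is handed in when it is done.

```bash
mkdir -p pics
python3 - <<'E'
from station import status, vision
import cv2
s=status.get_state();print(s['time'],s['tool_pos'],s['ee_rot'],s['opening'])
for n in("scene","top"):
    cv2.imwrite(f"pics/{n}0.png",vision.grab_frame(n)); c=vision.calibration(n);print(n,c['intrinsics'],c['world_from_camera'])
E
```

```text
0.0 [0.27831074 0.5867763  0.22148084] [ 2.19590576e-01  9.75591643e-01 -9.48798961e-04 -1.56639213e-04] 0.08673500005837126
scene [[441.2683697    0.         317.10790395]
 [  0.         441.2683697  209.09258854]
 [  0.           0.           1.        ]] [[ 2.52376375e-02  6.58240032e-01 -7.52384956e-01  1.51741201e+00]
 [ 9.99456857e-01 -6.60146723e-04  3.29477545e-02 -2.73207723e-02]
 [ 2.11908465e-02 -7.52807827e-01 -6.57899174e-01  8.83151261e-01]
 [ 0.00000000e+00  0.00000000e+00  0.00000000e+00  1.00000000e+00]]
top [[470.62125855   0.         318.1132343 ]
 [  0.         470.62125855 201.12872228]
 [  0.           0.           1.        ]] [[ 0.01353636 -0.995189    0.09703412  0.48849461]
 [-0.99989893 -0.01305048  0.00564023  0.00867568]
 [-0.00434675 -0.09710067 -0.99526507  1.39583961]
 [ 0.          0.          0.          1.        ]]
```

View pics/scene0.png

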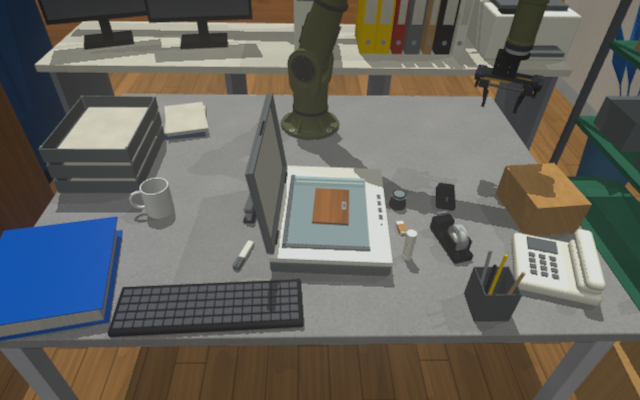

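View pics/top0.png

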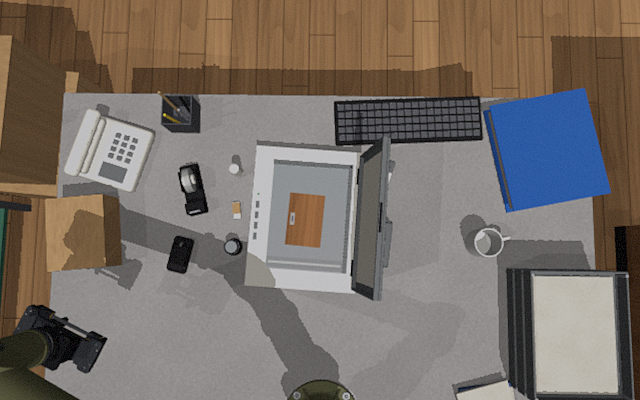

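The scanner sits at around (305,215) in the top view, with the panel at (304,220) and the lid's edge around (375,220). In the scene view the panel is at (331,206). The arm is out of the way, so I'll measure now.

```bash
cat > h.py <<'E'
import numpy as np, cv2
from station import status, vision
def ray(n,uv,z):
    c=vision.calibration(n);K=np.array(c['intrinsics']);T=np.array(c['world_from_camera'])
    uv=np.atleast_2d(np.array(uv,float)); d=np.c_[uv,np.ones(len(uv))]@np.linalg.inv(K).T@T[:3,:3].T
    return T[:3,3]+d*((z-T[2,3])/d[:,2])[:,None]
def brown(n,im,z):
    hsv=cv2.cvtColor(im,cv2.COLOR_BGR2HSV)
    m=cv2.inRange(hsv,(4,90,50),(20,255,255)); x0,y0,x1,y1=dict(top=(250,150,360,290),scene=(280,178,375,250))[n]
    k=np.zeros_like(m);k[y0:y1,x0:x1]=m[y0:y1,x0:x1]
    cs,_=cv2.findContours(k,cv2.RETR_EXTERNAL,cv2.CHAIN_APPROX_NONE); c=max(cs,key=cv2.contourArea)
    w=ray(n,c[:,0,:],z)[:,:2]
    return c,w,cv2.minAreaRect((w*1000).astype(np.float32))
E
python3 - <<'E'
from h import *
im=cv2.imread('pics/top0.png');sc=cv2.imread('pics/scene0.png')
for n,i in(('top',im),('scene',sc)):
    c,w,r=brown(n,i,.068);print(n,r,cv2.boxPoints(r).round().tolist())
a=cv2.resize(im[125:310,230:410],None,fx=3.2,fy=3.2,interpolation=cv2.INTER_CUBIC)
b=cv2.resize(sc[90:280,230:410],None,fx=3.2,fy=3.2,interpolation=cv2.INTER_CUBIC)[:592]
cv2.imwrite('pics/crop0a.png',a);cv2.imwrite('pics/crop0b.png',b)
E
```

```text
top ((565.1728515625, 53.94742202758789), (97.50267028808594, 145.90516662597656), 85.02595520019531) [[488.0, 12.0], [634.0, -1.0], [642.0, 96.0], [497.0, 109.0]]
scene ((568.895263671875, 52.9432258605957), (97.22142791748047, 149.53009033203125), 85.16539764404297) [[490.0, 11.0], [639.0, -2.0], [647.0, 95.0], [498.0, 108.0]]
```

View pics/crop0a.png

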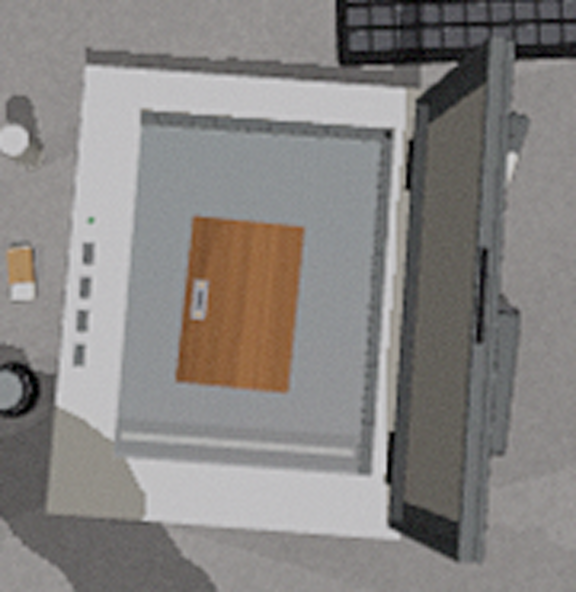

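The crop shows the far strip at the top and the long strip on the right, next to the lid. The zero-corner dot is near crop (388,133), and the panel is almost parallel to the scanner. I'll get the scanner frame from these edges.

Run:
```python
from h import *
P=dict(dot=(388,133),deckNL=(47,513),deckNR=(400,540),deckFL=(86,65),deckFR=(407,87),glassFL=(142,112),glassNL=(117,448),stripF=(381,133),stripN=(358,470),shortL=(142,126),shortR=(380,143))
W={}
for k,(u,v) in P.items():
    W[k]=ray('top',(230+(u+.5)/3.2-.5,125+(v+.5)/3.2-.5),.060)[0,:2]; print(k,(W[k]*1000).round(1))
def ang(a,b,o=0):
    d=W[b]-W[a];return np.degrees(np.arctan2(d[1],d[0]))-o
print(ang('deckNL','deckFL'),ang('glassNL','glassFL'),ang('stripN','stripF'),ang('deckNR','deckNL',90),ang('deckFR','deckFL',90),ang('shortR','shortL',90))
# lines: deck left edge y=+165 ; deck near/far x centre
im=cv2.imread('pics/top0.png');sc=cv2.imread('pics/scene0.png')
th=np.radians(-4.9);R=np.array([[np.cos(th),-np.sin(th)],[np.sin(th),np.cos(th)]])
for k in W: print(k,(R.T@W[k]*1000).round(1))
```

```text
dot [720.7 -76.6]
deckNL [379.7 220. ]
deckNR [360.7 -89.5]
deckFL [779.3 196.2]
deckFR [762.8 -93.4]
glassFL [737.  144.7]
glassNL [437.1 159.9]
stripF [720.6 -70.3]
stripN [420.8 -52.3]
shortL [724.2 144.4]
shortR [711.5 -69.4]
-3.398179772393243 -2.906399008484342 -3.44138411637443 -3.5166795227440417 -3.258426132880956 -3.400636342053801
dot [724.6 -14.7]
deckNL [359.6 251.6]
deckNR [367.1 -58.3]
deckFL [759.7 262.1]
deckFR [768.  -27.9]
glassFL [721.9 207.1]
glassNL [421.8 196.7]
stripF [724.   -8.5]
stripN [423.7 -16.1]
shortL [709.2 205.8]
shortR [714.9  -8.4]
```

View pics/crop0b.png

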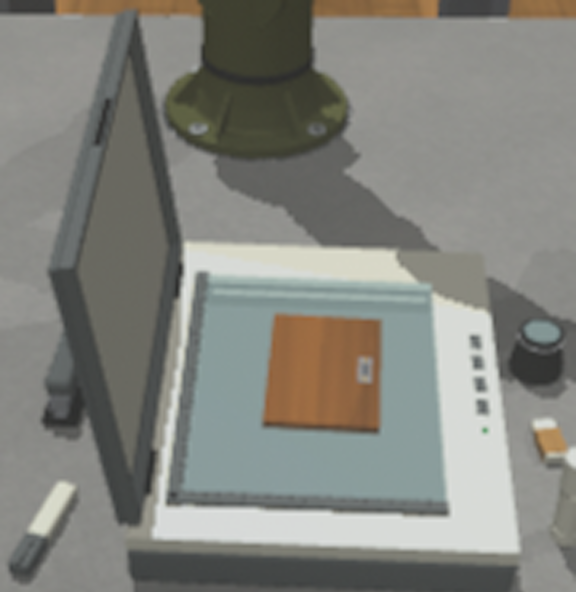

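The scene view shows the lid upright at left and the panel in the middle of the glass. The scanner yaw comes out at about -3.4° with its origin near (0.5693, 0.0437). The panel in the scanner frame is about (-3, +10) mm. I'll do a two-finger push along +x, then along -y.

```bash
cat >> h.py <<'E'
from scipy.spatial.transform import Rotation as Ro
TH=np.radians(-3.4); O=np.array([.5693,.0437]); RS=np.array([[np.cos(TH),-np.sin(TH)],[np.sin(TH),np.cos(TH)]])
def toS(w): return (np.asarray(w)[...,:2]-O)@RS
def go(x,y,z,yang,pos=None,quat=None):
    "shift (cm) and turn (deg) to scanner-frame mm x,y, world z mm, tool y at yang deg in the scanner frame, tool straight down"
    s=status.get_state(); p=np.array(s['tool_pos'] if pos is None else pos); q=Ro.from_quat(s['ee_rot'])
    a=np.radians(yang)+TH; ty=np.array([np.cos(a),np.sin(a),0]); tz=np.array([0,0,-1.]); G=Ro.from_matrix(np.c_[np.cross(ty,tz),ty,tz])
    t=np.r_[O+RS@np.array([x,y])/1000,z/1000]
    print('shift cm',(q.inv().apply(t-p)*100).round(2),'turn',np.degrees((q.inv()*G).as_rotvec()).round(2))
def me():
    s=status.get_state();print('t',s['time'],'S',(toS(s['tool_pos'])*1000).round(1),'z',round(s['tool_pos'][2]*1000,1),'F',np.round(s['ft_force'],1),'op',round(s['opening'],4))
E
python3 - <<'E'
from h import *
me();go(-112,9,150,90)
E
```

```text
t 0.1 S [-322.7  524.9] z 221.6 F [ 0.  -0.5 -0.5] op 0.087
shift cm [-38.84 -39.96   7.23] turn [-1.000e-01 -1.000e-02 -2.197e+01]
```

```bash
python3 -m crank '[-10,-10,1,-0.1,0,-6, -20,-20,3,-0.1,0,-12, -30,-30,5,-0.1,0,-18, -38.8,-40,7.2,-0.1,0,-22, -38.8,-40,7.2,-0.1,0,-22, -38.8,-40,7.2,-0.1,0,-22, -38.8,-40,7.2,-0.1,0,-22, -38.8,-40,7.2,-0.1,0,-22, -38.8,-40,7.2,-0.1,0,-22, -38.8,-40,7.2,-0.1,0,-22, -38.8,-40,7.2,-0.1,0,-22, -38.8,-40,7.2,-0.1,0,-22, -38.8,-40,7.2,-0.1,0,-22]' 0.65
python3 - <<'E'
from h import *
me();go(-112,9,64,90)
E
```

```text
time: 1.72
tool_pos: [0.4575, 0.061, 0.1506]
ee_rot: [0.028, 1.0, 0.001, 0.0]
ft_force: [0.2, -0.5, 0.5]
opening: 0.0566
grasp_force: 0.0
t 1.725 S [-112.6   10.6] z 150.6 F [ 0.2 -0.5  0.5] op 0.0566
shift cm [-0.06 -0.18  8.66] turn [0.11 0.02 0.18]
```

```bash
python3 -m crank '[0,-0.1,4,0,0,0, 0,-0.1,7,0,0,0, 0,-0.1,8.6,0,0,0, 0,-0.1,8.6,0,0,0, 0,-0.1,8.6,0,0,0]'
python3 - <<'E'
from h import *
me();go(-20,9,64,90)
E
```

```text
time: 2.35
tool_pos: [0.4587, 0.0592, 0.0656]
ee_rot: [0.029, 1.0, 0.001, 0.001]
ft_force: [-1.5, -0.1, -0.1]
opening: 0.0567
grasp_force: 0.0
t 2.35 S [-111.3    8.9] z 65.6 F [-1.5 -0.1 -0.1] op 0.0567
shift cm [-9.13  0.01  0.18] turn [0.13 0.12 0.05]
```

```bash
python3 -m crank '[-0.8,0,0.05,0,0,0, -1.6,0,0.1,0,0,0, -2.2,0,0.1,0,0,0, -2.8,0,0.1,0,0,0, -3.4,0,0.1,0,0,0, -4,0,0.1,0,0,0, -4.6,0,0.1,0,0,0, -5.2,0,0.1,0,0,0, -5.8,0,0.1,0,0,0, -6.4,0,0.1,0,0,0, -7,0,0.1,0,0,0, -7.6,0,0.1,0,0,0, -8.2,0,0.1,0,0,0, -8.7,0,0.1,0,0,0, -9.1,0,0.1,0,0,0, -9.1,0,0.1,0,0,0]'
python3 - <<'E'
from h import *
me()
im=vision.grab_frame('top');sc=vision.grab_frame('scene')
for n,i in(('top',im),('scene',sc)):
    c,w,r=brown(n,i,.068);print(n,(toS(cv2.boxPoints(r)/1000)*1000).round(1).tolist())
a=cv2.resize(im[125:310,230:410],None,fx=2,fy=2);b=cv2.resize(sc[100:285,230:410],None,fx=2,fy=2)
cv2.imwrite('pics/push1.png',np.hstack([a,b]))
E
```

```text
time: 4.35
tool_pos: [0.549, 0.0534, 0.0637]
ee_rot: [0.029, 1.0, 0.001, 0.0]
ft_force: [0.1, 0.2, 0.4]
opening: 0.0566
grasp_force: 0.0
t 4.35 S [-20.8   8.5] z 63.7 F [0.1 0.2 0.4] op 0.0566
top [[34.1, -36.8], [138.0, -37.2], [138.4, 60.0], [34.5, 60.4]]
scene [[-6.2, -38.1], [143.2, -37.1], [142.6, 58.9], [-6.8, 58.0]]
```

View pics/push1.png

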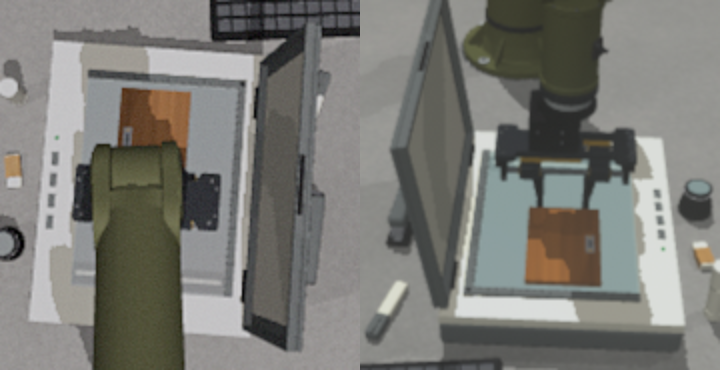

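The panel is square to the fingers, with its far edge about 8–12 mm short of the short strip. I'll continue in small steps and watch the force.

```bash
python3 -m crank '[-0.3,0,0,0,0,0, -0.6,0,0,0,0,0, -0.8,0,0,0,0,0, -0.8,0,0,0,0,0]'; python3 -m crank '[-0.1,0,0,0,0,0, -0.2,0,0,0,0,0, -0.2,0,0,0,0,0]';python3 - <<'E'
from h import *
me()
sc=vision.grab_frame('scene')
for n,i in(('scene',sc),('top',vision.grab_frame('top'))):
    c,w,r=brown(n,i,.068);print(n,(toS(cv2.boxPoints(r)/1000)*1000).round(1).tolist())
E
```

```text
time: 4.95
tool_pos: [0.5569, 0.053, 0.0636]
ee_rot: [0.029, 1.0, 0.001, 0.0]
ft_force: [0.1, 0.6, 0.1]
opening: 0.0567
grasp_force: 0.0
time: 5.32
tool_pos: [0.5587, 0.0528, 0.0636]
ee_rot: [0.029, 1.0, 0.001, 0.0]
ft_force: [-0.6, 0.5, 0.2]
opening: 0.0564
grasp_force: 0.3
t 5.325 S [-11.1   8.5] z 63.6 F [-0.6  0.5  0.2] op 0.0564
scene [[2.3, -36.3], [151.1, -38.0], [152.2, 58.0], [3.4, 59.7]]
top [[42.8, -37.0], [148.4, -36.8], [148.3, 60.2], [42.7, 60.1]]
```

```bash
for i in 1 2 3; do python3 -m crank '[-0.1,0,0,0,0,0, -0.1,0,0,0,0,0]' | grep -E 'tool_pos|ft_f'; done
```

```text
tool_pos: [0.5596, 0.0528, 0.0636]
ft_force: [-1.3, -0.1, 0.5]
tool_pos: [0.5607, 0.0527, 0.0636]
ft_force: [-0.9, 0.2, -0.4]
tool_pos: [0.5609, 0.0527, 0.0635]
ft_force: [-3.9, 0.2, 2.3]
```

Contact with the short strip. Next I'll back off, lift and turn for the -y push.

```bash
python3 -m crank '[0.4,0,0,0,0,0, 1,0,0,0,0,0, 1,0,-3,0,0,0, 1,0,-8,0,0,0, 1,0,-8,0,0,0]' | tail -3
python3 - <<'E'
from h import *
me();go(76,88,145,0)
E
```

```text
ft_force: [0.4, 0.1, 0.6]
opening: 0.0568
grasp_force: 0.0
t 6.8 S [-15.3   8.8] z 148.0 F [0.4 0.1 0.6] op 0.0568
shift cm [-9.13  7.91  0.41] turn [ 0.6   0.21 90.02]
```

```bash
python3 -m crank '[-3,3,0,0,0,10, -6,6,0,0,0,20, -9,8,0,0,0,30, -9,8,0,0,0,40, -9,8,0,0,0,50, -9,8,0,0,0,60, -9,8,0,0,0,70, -9,8,0,0,0,80, -9,8,0,0,0,90, -9,8,0,0,0,90, -9,8,0,0,0,90]' 0.8| tail -3
python3 - <<'E'
from h import *
me();go(76,88,64,0)
im=vision.grab_frame('scene')
c,w,r=brown('scene',im,.068);print((toS(cv2.boxPoints(r)/1000)*1000).round(1).tolist())
E
```

```text
ft_force: [-0.3, -0.3, 0.1]
opening: 0.0693
grasp_force: 0.0
t 8.175 S [71.4 88.4] z 143.2 F [-0.3 -0.3  0.1] op 0.0693
shift cm [-0.05  0.47  7.92] turn [-0.01 -0.08  0.2 ]
[[4.1, -37.1], [152.3, -38.8], [153.4, 58.6], [5.2, 60.2]]
```

```bash
python3 -m crank '[0,0.4,4,0,0,0, 0,0.4,7,0,0,0, 0,0.4,7.9,0,0,0, 0,0.4,7.9,0,0,0, 0,0.4,7.9,0,0,0, 0,0.4,7.9,0,0,0]' | tail -3
python3 - <<'E'
from h import *
me();go(76,20,64,0)
E
```

```text
ft_force: [-0.0, 0.7, -0.4]
opening: 0.0692
grasp_force: 0.0
t 8.975 S [76.6 88.8] z 66.2 F [-0.   0.7 -0.4] op 0.0692
shift cm [-6.88 -0.06  0.2 ] turn [ 0.15 -0.15  0.04]
```

```bash
python3 -m crank '[-0.6,0,0.1,0,0,0, -1.2,0,0.1,0,0,0, -1.7,0,0.1,0,0,0, -2.2,0,0.1,0,0,0, -2.7,0.05,0.1,0,0,0, -3.2,0.05,0.1,0,0,0, -3.7,0.1,0.1,0,0,0, -4.2,0.1,0.1,0,0,0, -4.7,0.1,0.1,0,0,0, -5.2,0.1,0.1,0,0,0, -5.7,0.1,0.1,0,0,0, -6.2,0.1,0.1,0,0,0, -6.7,0.1,0.1,0,0,0, -7.1,0.1,0.1,0,0,0, -7.4,0.1,0.1,0,0,0, -7.4,0.1,0.1,0,0,0]'|grep ft
python3 - <<'E'
from h import *
me()
im=vision.grab_frame('scene')
c,w,r=brown('scene',im,.068);print((toS(cv2.boxPoints(r)/1000)*1000).round(1).tolist())
E
```

```text
ft_force: [-0.2, -0.5, -0.1]
t 10.975 S [77.  13.9] z 63.7 F [-0.2 -0.5 -0.1] op 0.0693
[[5.7, -97.4], [153.5, -95.1], [152.0, 3.5], [4.1, 1.2]]
```

```bash
python3 -m crank '[-0.2,0,0,0,0,0, -0.4,0,0,0,0,0, -0.5,0,0,0,0,0, -0.5,0,0,0,0,0]'|grep -E 'ft_f|pos';for i in 1 2 3 4; do python3 -m crank '[-0.1,0,0,0,0,0, -0.1,0,0,0,0,0]' | grep -E 'tool_pos|ft_f'; done
python3 - <<'E'
from h import *
me()
im=vision.grab_frame('scene')
c,w,r=brown('scene',im,.068);print((toS(cv2.boxPoints(r)/1000)*1000).round(1).tolist())
E
```

```text
tool_pos: [0.6466, 0.0485, 0.0637]
ft_force: [0.6, 0.6, 0.5]
tool_pos: [0.6465, 0.0477, 0.0637]
ft_force: [0.6, 0.3, 0.2]
tool_pos: [0.6464, 0.0466, 0.0637]
ft_force: [-0.2, 1.5, -0.1]
tool_pos: [0.6463, 0.0455, 0.0637]
ft_force: [0.5, 0.4, 0.0]
tool_pos: [0.6463, 0.0447, 0.0637]
ft_force: [-0.1, 1.2, 1.0]
t 12.525 S [76.8  5.6] z 63.7 F [-0.1  1.2  1. ] op 0.0694
[[3.9, -104.6], [153.2, -103.6], [152.5, -4.7], [3.2, -5.7]]
```

```bash
for i in 1 2 3; do python3 -m crank '[-0.1,0,0,0,0,0, -0.1,0,0,0,0,0]' | grep -E 'tool_pos|ft_f'; done
```

```text
tool_pos: [0.6463, 0.0446, 0.0637]
ft_force: [0.8, 3.1, 0.8]
tool_pos: [0.6464, 0.0445, 0.0637]
ft_force: [1.6, 5.1, 0.6]
tool_pos: [0.6463, 0.0445, 0.0637]
ft_force: [1.8, 6.1, 0.5]
```

It's snug on the long strip. Now I'll re-seat against the short strip with the closed fingers at the near edge.

```bash
python3 -m crank '[0.6,0,0,0,0,0, 1.4,0,0,0,0,0, 1.4,0,-3,0,0,0, 1.4,0,-8,0,0,0, 1.4,0,-8,0,0,0, 1.4,0,-8,0,0,0]' 0 | tail -3
python3 - <<'E'
from h import *
me();go(-40,-57,145,0)
E
```

```text
ft_force: [0.2, 0.6, -0.7]
opening: 0.0177
grasp_force: 0.0
t 14.075 S [76.3 16.1] z 143.2 F [ 0.2  0.6 -0.7] op 0.0177
shift cm [ -7.3  -11.63  -0.18] turn [-0.01 -0.07  0.02]
```

```bash
python3 -m crank '[-3,-6,0,0,0,0, -6,-11.6,0,0,0,0, -7.3,-11.6,0,0,0,0, -7.3,-11.6,0,0,0,0, -7.3,-11.6,4,0,0,0, -7.3,-11.6,7,0,0,0, -7.3,-11.6,7.9,0,0,0, -7.3,-11.6,7.9,0,0,0, -7.3,-11.6,7.9,0,0,0]' | tail -3
python3 - <<'E'
from h import *
me()
im=vision.grab_frame('scene');t=vision.grab_frame('top')
c,w,r=brown('scene',im,.068);print((toS(cv2.boxPoints(r)/1000)*1000).round(1).tolist())
b=cv2.resize(im[100:285,230:410],None,fx=2.2,fy=2.2,interpolation=cv2.INTER_CUBIC);a=cv2.resize(t[125:310,230:410],None,fx=2.2,fy=2.2,interpolation=cv2.INTER_CUBIC)
cv2.imwrite('pics/p3.png',np.hstack([a,b]))
E
```

```text
ft_force: [-0.8, -0.0, -0.3]
opening: 0.0005
grasp_force: 0.0
t 15.2 S [-37.9 -56.2] z 65.6 F [-0.8 -0.  -0.3] op 0.0005
[[6.5, -106.8], [153.8, -103.5], [151.6, -6.8], [4.3, -10.1]]
```

View pics/p3.png

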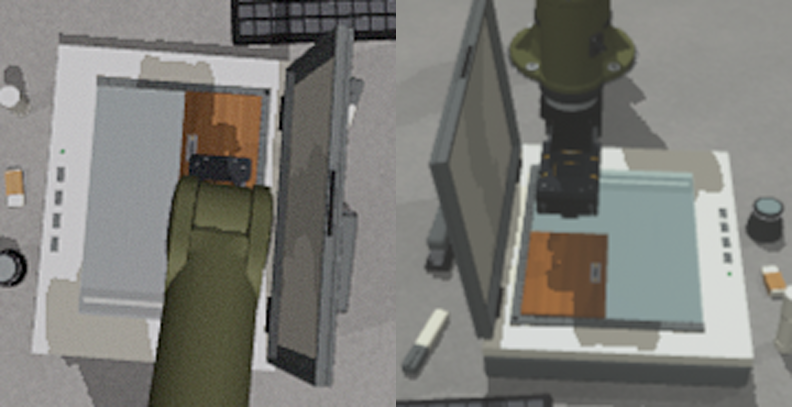

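The panel sits in the corner where the two strips meet. A light +x push will confirm it's snug.

```bash
python3 -m crank '[0,0.6,0.1,0,0,0, 0,1.2,0.1,0,0,0, 0,1.8,0.1,0,0,0, 0,2.1,0.1,0,0,0, 0,2.1,0.1,0,0,0]'|grep -E 'ft_f|pos';for i in 1 2 3 4 5 6; do python3 -m crank '[0,0.1,0,0,0,0, 0,0.1,0,0,0,0]' | grep -E 'tool_pos|ft_f'; done
```

```text
tool_pos: [0.5479, -0.0117, 0.0634]
ft_force: [-0.6, 0.3, 0.8]
tool_pos: [0.5487, -0.0116, 0.0635]
ft_force: [-0.5, -0.4, 0.8]
tool_pos: [0.5498, -0.0117, 0.0635]
ft_force: [-0.7, 0.0, 0.2]
tool_pos: [0.5508, -0.0118, 0.0635]
ft_force: [-0.1, 0.1, -0.1]
tool_pos: [0.5518, -0.0118, 0.0635]
ft_force: [0.4, -0.8, 0.2]
tool_pos: [0.5528, -0.0119, 0.0635]
ft_force: [-0.3, -0.3, -0.1]
tool_pos: [0.5538, -0.0119, 0.0635]
ft_force: [0.5, 0.3, 0.6]
```

```bash
for i in 1 2 3 4 5 6 7 8; do o=$(python3 -m crank '[0,0.1,0,0,0,0, 0,0.1,0,0,0,0]' | grep -E 'tool_pos|ft_f'); echo $o; done
```

```text
tool_pos: [0.5549, -0.012, 0.0635] ft_force: [0.5, 0.8, 0.3]
tool_pos: [0.5558, -0.0121, 0.0635] ft_force: [1.0, 0.6, -0.4]
tool_pos: [0.5568, -0.0121, 0.0635] ft_force: [0.1, -0.6, 0.4]
tool_pos: [0.5578, -0.0122, 0.0635] ft_force: [0.5, -0.4, -0.3]
tool_pos: [0.5588, -0.0122, 0.0635] ft_force: [-0.8, -0.0, 0.6]
tool_pos: [0.559, -0.0123, 0.0633] ft_force: [-2.9, 0.5, 2.1]
tool_pos: [0.559, -0.0123, 0.0632] ft_force: [-6.1, 1.2, 5.4]
tool_pos: [0.559, -0.0123, 0.0632] ft_force: [-8.5, 0.3, 6.8]
```

Snug on both strips. I'll lift clear, check the panel and measure the lid angle from the first crop.

```bash
python3 -m crank '[0,-0.6,0,0,0,0, 0,-1.5,0,0,0,0, 0,-2.5,-4,0,0,0, 0,-4,-9,0,0,0, 0,-8,-14,0,0,0, 0,-12,-18,0,0,0, 0,-12,-18,0,0,0, 0,-12,-18,0,0,0]' | grep -E 'pos|ft_f'
python3 - <<'E'
from h import *
me()
for n in('scene','top'):
    c,w,r=brown(n,vision.grab_frame(n),.068);b=toS(cv2.boxPoints(r)/1000)*1000;print(n,b.round(1).tolist(),b.mean(0).round(1))
f=lambda u,v:(230+(u+.5)/3.2-.5,125+(v+.5)/3.2-.5)
for th in np.arange(1.5,1.95,.05):
    c,s=np.cos(th),np.sin(th)
    zo,zi=.06+.257*s+.02*c,.06+.257*s
    O_=toS(ray('top',[f(515,40),f(487,560)],zo))*1000; I=toS(ray('top',[f(493,38),f(462,557)],zi))*1000
    print(round(th,2),'pred out',round(-132+257*c-20*s,1),O_.round(0).tolist(),'pred in',round(-132+257*c,1),I.round(0).tolist())
E
```

```text
tool_pos: [0.4419, -0.0055, 0.2433]
ft_force: [0.5, 0.4, 0.7]
t 20.425 S [-124.2  -56.7] z 243.3 F [0.5 0.4 0.7] op 0.0004
scene [[4.0, -104.1], [153.2, -104.0], [153.1, -7.0], [3.9, -7.1]] [ 78.6 -55.5]
top [[3.5, -104.3], [151.2, -104.3], [151.1, -5.8], [3.4, -5.9]] [ 77.3 -55.1]
1.5 pred out -133.8 [[188.0, -185.0], [-186.0, -187.0]] pred in -113.8 [[188.0, -169.0], [-186.0, -169.0]]
1.55 pred out -146.7 [[188.0, -185.0], [-186.0, -187.0]] pred in -126.7 [[188.0, -169.0], [-185.0, -169.0]]
1.6 pred out -159.5 [[188.0, -185.0], [-186.0, -187.0]] pred in -139.5 [[188.0, -169.0], [-185.0, -169.0]]
1.65 pred out -172.3 [[188.0, -185.0], [-187.0, -187.0]] pred in -152.3 [[188.0, -169.0], [-186.0, -169.0]]
1.7 pred out -184.9 [[189.0, -186.0], [-187.0, -188.0]] pred in -165.1 [[189.0, -169.0], [-186.0, -170.0]]
1.75 pred out -197.5 [[190.0, -186.0], [-187.0, -188.0]] pred in -177.8 [[189.0, -170.0], [-186.0, -170.0]]
1.8 pred out -209.9 [[191.0, -187.0], [-187.0, -189.0]] pred in -190.4 [[190.0, -170.0], [-186.0, -170.0]]
1.85 pred out -222.1 [[192.0, -187.0], [-188.0, -189.0]] pred in -202.8 [[191.0, -170.0], [-186.0, -171.0]]
1.9 pred out -234.0 [[193.0, -188.0], [-188.0, -190.0]] pred in -215.1 [[192.0, -171.0], [-187.0, -171.0]]
```

The panel is square in the corner. The lid is at about 1.71 rad, with its top edge near S y=-186 and z=0.312. I'll go up and over the lid to get behind it.

Run:
```python
from h import *
go(0,-60,365,0);go(0,-228,365,0)
```

```text
shift cm [ -0.3   12.43 -12.3 ] turn [-0.08 -0.03  0.01]
shift cm [-17.1   12.43 -12.31] turn [-0.08 -0.03  0.01]
```

```bash
python3 -m crank '[-0.3,3,-4,0,0,0, -0.3,7,-8,0,0,0, -0.3,10,-12.2,0,0,0, -0.3,12.4,-12.2,0,0,0, -0.3,12.4,-12.2,0,0,0]' | grep -E 'pos|ft_f'
python3 - <<'E'
from h import *
me();go(0,-228,365,0)
E
```

```text
tool_pos: [0.5666, -0.0161, 0.3629]
ft_force: [-0.6, -0.2, 0.4]
t 21.15 S [  0.9 -59.9] z 362.9 F [-0.6 -0.2  0.4] op 0.0006
shift cm [-16.81  -0.08  -0.16] turn [-0.18  0.18 -0.03]
```

Reachable. Now across and down behind the lid.

```bash
python3 -m crank '[-5,0,-0.3,0,0,0, -10,0,-0.3,0,0,0, -15,0,-0.3,0,0,0, -17,0,-0.3,0,0,0, -17,0,-0.3,0,0,0, -17,0,-0.3,0,0,0, -17,0,4,0,0,0, -17,0,8,0,0,0, -17,0,9,0,0,0, -17,0,9,0,0,0, -17,0,9,0,0,0]' | grep -E 'pos|ft_f'
python3 - <<'E'
from h import *
me();s=vision.grab_frame('scene')
cv2.imwrite('pics/lid0.png',cv2.resize(s[20:280,160:420],None,fx=2.2,fy=2.2,interpolation=cv2.INTER_CUBIC))
E
```

```text
tool_pos: [0.5564, -0.1857, 0.2769]
ft_force: [0.4, -0.4, -0.1]
t 22.525 S [   0.7 -229.8] z 276.9 F [ 0.4 -0.4 -0.1] op 0.0003
```

View pics/lid0.png

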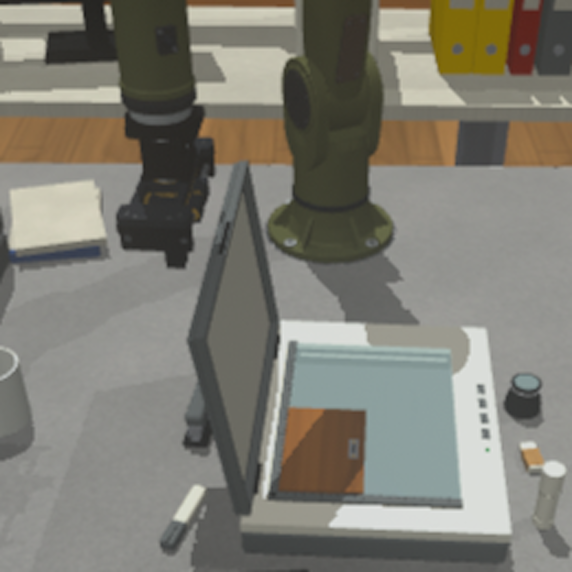

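The fingers are behind the lid's top edge and the panel is in the corner. I'll compute the arc rows.

```bash
cat > arc.py <<'E'
from h import *
import sys
p=status.get_state()['tool_pos'];y0=toS(p)[1]*1000;z0=p[2]*1000
for th in np.arange(float(sys.argv[1]),float(sys.argv[2])-.001,-.08):
    c,s=np.cos(th),np.sin(th);y=-132+220*c-20*s-10;z=60+220*s+20*c
    print(round(th,2),round((y-y0)/10,1),round((z0-z)/10,1),end=' | ')
E
python3 arc.py 1.7 0.9
```

```text
1.7 4.0 0.1 | 1.62 5.7 -0.2 | 1.54 7.5 -0.4 | 1.46 9.2 -0.4 | 1.38 11.0 -0.3 | 1.3 12.8 -0.0 | 1.22 14.5 0.3 | 1.14 16.2 0.9 | 1.06 17.8 1.5 | 0.98 19.4 2.3 | 0.9 20.9 3.2 |
```

```bash
python3 -m crank '[1.5,0,0,0,0,0, 2.6,0,0,0,0,0, 3.3,0,0,0,0,0, 4,0,0.1,0,0,0, 4.9,0,0,0,0,0, 5.7,0,-0.2,0,0,0, 6.6,0,-0.3,0,0,0, 7.5,0,-0.4,0,0,0, 9.2,0,-0.4,0,0,0, 11,0,-0.3,0,0,0, 12.8,0,0,0,0,0, 14.5,0,0.3,0,0,0, 16.2,0,0.9,0,0,0, 17,0,1.2,0,0,0, 17,0,1.2,0,0,0]' | grep -E 'pos|ft_f'
python3 - <<'E'
from h import *
me();s=vision.grab_frame('scene')
c,w,r=brown('scene',s,.068);print((toS(cv2.boxPoints(r)/1000)*1000).round(1).tolist())
cv2.imwrite('pics/lid1.png',cv2.resize(s[20:280,160:420],None,fx=2.2,fy=2.2,interpolation=cv2.INTER_CUBIC))
E
python3 arc.py 1.1 0
```

```text
tool_pos: [0.5654, -0.0142, 0.2631]
ft_force: [0.3, -0.4, -0.2]
t 24.45 S [ -0.4 -58.1] z 263.1 F [ 0.3 -0.4 -0.2] op 0.0004
[[6.5, -106.6], [153.7, -103.3], [151.5, -6.8], [4.3, -10.1]]
1.1 -0.1 -0.2 | 1.02 1.5 0.5 | 0.94 3.0 1.4 | 0.86 4.5 2.4 | 0.78 5.9 3.4 | 0.7 7.2 4.6 | 0.62 8.4 5.9 | 0.54 9.5 7.3 | 0.46 10.5 8.8 | 0.38 11.4 10.3 | 0.3 12.1 11.9 | 0.22 12.7 13.6 | 0.14 13.2 15.3 | 0.06 13.5 17.0 |
```

View pics/lid1.png

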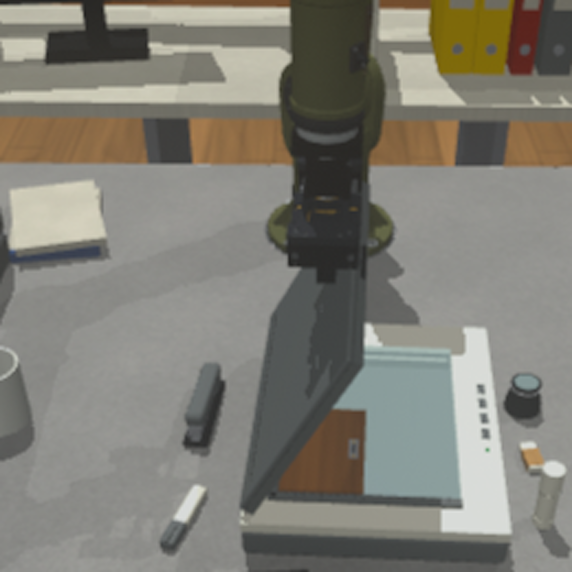

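The lid is at about 1.1 rad with the fingertip on its outer face and the panel undisturbed. Continuing the arc.

```bash
python3 -m crank '[0.7,0,0.2,0,0,0, 1.5,0,0.5,0,0,0, 3,0,1.4,0,0,0, 4.5,0,2.4,0,0,0, 5.9,0,3.4,0,0,0, 7.2,0,4.6,0,0,0, 8.4,0,5.9,0,0,0, 9.5,0,7.3,0,0,0, 10.5,0,8.8,0,0,0, 11.4,0,10.3,0,0,0, 12.1,0,11.9,0,0,0, 12.7,0,13.6,0,0,0, 13,0,14.5,0,0,0, 13.2,0,15.3,0,0,0, 13.4,0,16.2,0,0,0, 13.5,0,17,0,0,0, 13.5,0,17.4,0,0,0, 13.5,0,17.4,0,0,0]' | grep -E 'pos|ft_f'; for i in 1 2 3 4 5; do o=$(python3 -m crank '[0,0,0.2,0,0,0, 0,0,0.2,0,0,0]' | grep -E 'tool_pos|ft_f'); echo $o; done
```

```text
tool_pos: [0.5734, 0.1189, 0.0895]
ft_force: [-0.3, 0.6, -0.5]
tool_pos: [0.5736, 0.1189, 0.0878] ft_force: [0.7, -0.1, 0.7]
tool_pos: [0.5735, 0.1191, 0.0857] ft_force: [-0.6, -0.1, -0.5]
tool_pos: [0.5734, 0.1191, 0.0836] ft_force: [-0.1, -0.5, 0.3]
tool_pos: [0.5733, 0.119, 0.0815] ft_force: [-1.0, -0.2, -0.6]
tool_pos: [0.5735, 0.119, 0.0805] ft_force: [-2.8, -0.2, 5.9]
```

```bash
for i in 1 2; do o=$(python3 -m crank '[0,0,0.15,0,0,0, 0,0,0.15,0,0,0, 0,0,0.15,0,0,0]' | grep -E 'tool_pos|ft_f'); echo $o; done; python3 -m crank '[0,0,-0.5,0,0,0, 0,0,-3,0,0,0, 0,0,-8,0,0,0, 0,0,-14,0,0,0, -5,0,-17,0,0,0, -10,-4,-18,0,0,0, -10,-8,-18,0,0,0, -10,-8,-18,0,0,0, -10,-8,-18,0,0,0, -10,-8,-18,0,0,0]'|grep -E 'time|pos|ft_f'
python3 - <<'E'
from h import *
s=vision.grab_frame('scene')
cv2.imwrite('pics/lid2.png',cv2.resize(s[20:280,160:420],None,fx=2.2,fy=2.2,interpolation=cv2.INTER_CUBIC))
E
```

```text
tool_pos: [0.5735, 0.1191, 0.0804] ft_force: [-5.9, -0.9, 14.5]
tool_pos: [0.5736, 0.119, 0.0803] ft_force: [-8.6, -1.3, 23.3]
time: 30.0
tool_pos: [0.4884, 0.0239, 0.2563]
ft_force: [-0.3, 1.1, 0.5]
```

View pics/lid2.png

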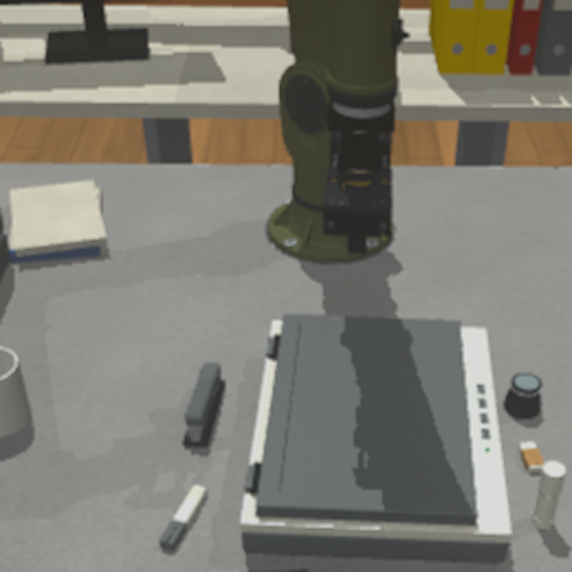

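The lid is flat shut, the arm is clear and the other objects haven't moved.

```bash
python3 -c "
from station import job
print(job.hand_in())"
```

```text
the job is handed in; nothing more can be done
None
```

The panel is snug against both strips in the zero corner, the lid is pushed gently shut over it, nothing else on the desk appears to have moved, and the job was handed in at about 30 s of the 72 s; no verdict came back.

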